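# Snap a pipe offcut into the spring clips

### The arm

A 7-joint arm with a two-finger parallel gripper is mounted at the origin on a cart in front of the work surface, level with it; the furniture and walls round the work are solid. World frame = base frame: x ahead of the robot, y to its left, z up, the work surface at z = 0. Lengths are in mm, angles in rad, forces in N, time in s.
With the tool pointing down it reaches from about 400 to 875 mm from the base axis. Payload 4.4 kg.
Tool frame: the origin (TCP) lies at the very end of the fingers, on their centre line; the grasp point (between the pads) lies 19 mm behind it; z points along the fingers, y is the direction in which the jaws open and shut (so a half turn about z gives the same grasp; the last joint's range is limited). The gripper opens to 85 mm and grips with 20 to 120 N. Pads are 22 mm wide; open, the fingers measure 114 mm over their backs; the gripper's body (76 mm by 85 mm) begins 54 mm behind the grasp point. The pads swing forward as they close: fully open they stand 13 mm farther back than shut.
Start: joints at [1.102, 0.628, 0.038, 1.517, -0.027, 0.996, -0.02], TCP at [254.825, -597.981, 231.313] pointing down, gripper open.
Joint ranges: [-3.06, 3.06], [-0.37, 2.12], [-1.25, 1.32], [0.18, 2.47], [-1.1, 4.24], [0.23, 1.98], [-2.94, 2.94]. Speed limits (rad/s): [2.57, 2.57, 3.14, 3.14, 3.14, 3.14, 3.14].

### API

Orientations are given as [roll, pitch, yaw] about the fixed x, y, z axes, in that order (R = Rz(yaw) Ry(pitch) Rx(roll)).
In Python, from cell import read_state, get_image, calibration, finish_job gives the robot as it stands. The module is installed in compiled form; this text tells all that it offers.
- The arm moves only by the tool apply_moves, never from a script. Its argument "increments" is a list of rows, each an object of numbers: "tx", "ty", "tz": the shift along the world's x, y, z in m; "rx", "ry", "rz": the turn, a rotation vector about the world's x, y, z in units of 5 degrees (1.0 is 5 degrees); "claw": the finger opening in m, from 0 to 0.0854. In form: [{"tx": .., "ty": .., "tz": .., "rx": .., "ry": .., "rz": .., "claw": ..}, ...]. A call has 1 to 12 rows; each row is the pose to reach, as a shift and turn from the pose commanded when the call began; what a row does not reach only later rows make up. A row lasts 1/10 s, in which the tool goes at most 50 mm and 8.59 degrees, less where a joint would pass 70% of its speed; a pose out of reach is approached as far as the arm can. A call with a gripper value outside its range is refused whole. The fingers move at their own pace and stop on an object; the grip force is fixed at half the most. Time passes only in rows, so rows that repeat a pose let the fingers close. It gives the time, the measured TCP pose, the force and the opening at its end, in the units of the state.
- read_state(): the state, without advancing time (a new reading comes with each control period).
- get_image(name): name is "scene" or "side" or "wrist"; returns the picture (400x640x3 uint8, red, green, blue); there is no depth.
- calibration(name): a dict with "camera_matrix" (3x3 intrinsics, pixels), "origin" and "attitude" of the camera in the world. Camera axes: x right, y up, looking along -z (the intrinsics and any distortion apply to the point x, -y, -z); pixel columns grow to the right and rows downward; lengths in mm; the calibration is good to about 2 mm. A picture is of the moment at which its call begins: read the wrist's pose just before it. calibration takes no time and is no camera call; for the wrist camera it gives the pose at the moment of the call.
- finish_job(): hands the job in, once; it reports no verdict.
The state is a dict: "clock": time; "qpos": joint angles; "qd": joint speeds; "tau": joint torques, N m; "eef_pos": TCP position; "tool_rot": TCP orientation; "force": force on the tool from outside, world axes, zero at the start; "torque": the same for the moment, N m; "width": finger opening in mm.
Only numpy, scipy, OpenCV 4.12 (cv2) and the standard library are available. Lean on these libraries where they do the work, as an engineer would, in place of code of your own. Each camera call takes 0.05 s, during which the arm holds its last target. There are 200 camera calls.

### The job

Snap the red pipe offcut into the two white spring clips on the wooden holder so that it can be marked out: bring it over the clips, press it down from above until both clips have snapped over it and it sits fully home, sticking out about equally at both ends, then stop pushing and let go. Do not drop it in or ram it, and leave the grey nipple and the grey elbow where they lie.

Things in the scene. Friction and masses are not known exactly. Their poses are not given: they have to be found in the camera images.
- pipe_mid (a point): Centre of the red pipe offcut: round, 34 mm diameter, 140 mm long, 0.18-0.36 kg, loose, lying flat on the bench at the start (this point 17 mm above the bench). Its y axis runs along the pipe; both ends are alike, and x and z may point anywhere round it.
- clip_seat (a point): Centre of the pipe when home in the holder, 57 mm above bench; y along pipe, z up. Batten 70x190x15 mm, fixed; two white C-shaped spring clips at y = -50 and +50 mm, each 16 mm wide along y, fingers fit between. Mouths open upward, flared ends 27 mm above this point; a pipe laid in them has its centre 27 mm above. Pressing down meets 8-16 N, then it snaps in and meets a fixed seat.
- nipple_a: Grey threaded pipe nipple, a loose bystander: 27 mm in diameter, 70 mm long, lying along its y axis; origin at the centre of its underside.
- elbow_a: Grey pipe elbow, a loose bystander, 59 x 83 x 42 mm high; origin at the centre of its underside.
Things that resemble listed ones, but are neither listed nor needed, are in the scene too. Leave any purple look-alike of the part that bears pipe_mid alone.

How it is judged:
By the outcome, as a careful person would: the job done as asked, in the order asked, and still so for the second after the job is handed in, with the robot touching nothing.
It also fails if it takes over 38 s, if anything falls off the work surface, if the arm or the gripper's body presses on something with over 40 N, if the wrist force passes 120 N, or if a joint passes its speed limit or range.

## Working session

There is one attempt and no reset: what is moved stays moved. The work goes in short steps, Python scripts to look and compute and a tool call to move; the robot and the scene stay as the last step left them, time stands still between calls to the robot, and variables do not carry over. Pictures are saved under pics/ and viewed, about 8 in all and at most 12, crops included, and the job is handed in when it is done.

Besides the shell and the picture viewer there is one more tool, called as name(argument=value, ...), one argument or row to a line, values as JSON. apply_moves: Moves the arm, as the interface text tells. Its arguments: {"type":"object","properties":{"increments":{"type":"array"}},"required":["increments"]}

```bash
mkdir -p pics; python3 - <<'E'
from cell import *
import cv2,numpy as np
for n in ("scene","side"):
    c=calibration(n);print(n,{k:np.round(np.array(v),3).tolist() if not isinstance(v,str) else v for k,v in c.items()})
    cv2.imwrite(f"pics/{n}0.png",cv2.cvtColor(get_image(n),cv2.COLOR_RGB2BGR))
s=read_state();print(s)
E
```

```text
scene {'camera_matrix': [[470.83, 0.0, 324.52], [0.0, 470.83, 204.555], [0.0, 0.0, 1.0]], 'origin': [-116.089, 658.807, 606.997], 'attitude': [1.094, 0.001, -2.377]}
side {'camera_matrix': [[364.039, 0.0, 317.936], [0.0, 364.039, 198.643], [0.0, 0.0, 1.0]], 'origin': [101.191, 619.267, 443.767], 'attitude': [1.139, 0.005, -2.545]}
{'clock': 0.1, 'qpos': array([ 1.10219601,  0.62926543,  0.03847756,  1.51823228, -0.02697783,
        0.99631477, -0.01997453]), 'qd': array([-0.00014682, -0.00216655, -0.00083121, -0.00265521, -0.00110493,
       -0.00154307, -0.00058954]), 'tau': array([ 3.43895801e-03, -5.64526391e+01,  1.23048194e+00, -1.93970472e+01,
        1.12232968e-02,  5.44840994e-03,  2.42554972e-05]), 'eef_pos': array([ 254.58842185, -597.47368052,  230.48543673]), 'tool_rot': array([-3.13989246e+00,  5.49191478e-05,  4.02812179e-01]), 'force': array([ 0.63532969, -0.9212325 , -0.49850983]), 'torque': array([ 0.03803541,  0.02699327, -0.00011053]), 'width': 85.5648308552274}
```

View pics/scene0.png

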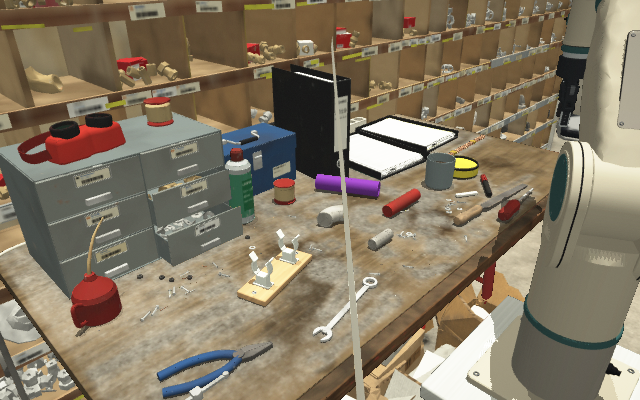

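View pics/side0.png

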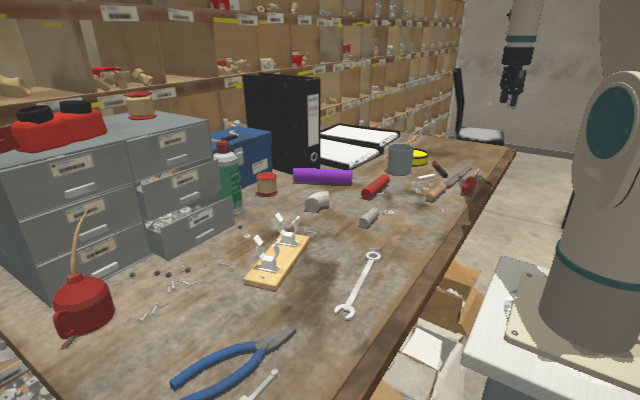

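Candidates: the red pipe (scene 402,202; side 375,186), the purple look-alike (scene 348,186) and the red-handled tool (scene 515,207). The first fits, being plain red and round. I'll confirm it in enlarged crops.

```bash
python3 - <<'E'
import cv2,numpy as np
a=cv2.imread("pics/scene0.png")[165:310,230:430]; b=cv2.imread("pics/side0.png")[160:295,235:400]
cv2.imwrite("pics/c1.png",cv2.resize(a,None,fx=4,fy=4,interpolation=cv2.INTER_CUBIC))
cv2.imwrite("pics/c2.png",cv2.resize(b,None,fx=4,fy=4,interpolation=cv2.INTER_CUBIC))
E
```

```text
(no output)
```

View pics/c1.png

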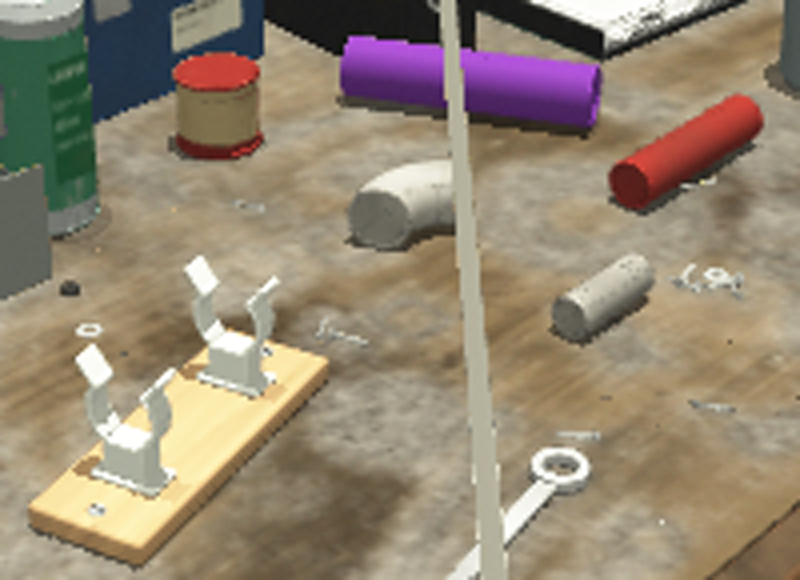

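View pics/c2.png

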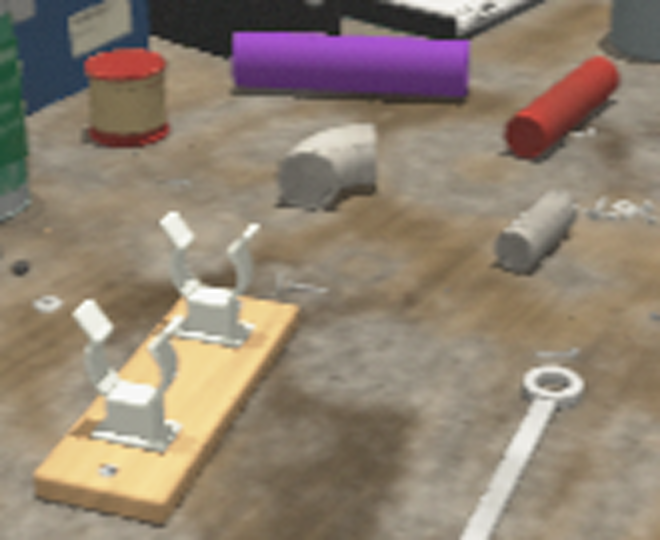

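```bash
cat > h.py <<'E'
import cv2,numpy as np
from cell import *
from scipy.spatial.transform import Rotation as R
from scipy.optimize import least_squares
def proj(n,P,c=None):
    c=c or calibration(n); q=(np.atleast_2d(P)-c["origin"])@R.from_euler("xyz",c["attitude"]).as_matrix()
    q=q*[1,-1,-1]; p=q@np.array(c["camera_matrix"]).T
    return p[:,:2]/p[:,2:]
def cyl(x,y,z,yaw,r=17,L=140):
    t=np.linspace(0,2*np.pi,40); d=np.array([-np.sin(yaw),np.cos(yaw),0]); e=np.array([np.cos(yaw),np.sin(yaw),0])
    ring=np.outer(np.cos(t),e)*r+np.outer(np.sin(t),[0,0,1])*r
    return np.vstack([ring+d*L/2,ring-d*L/2])+[x,y,z]
def ext(p):  # support function of silhouette in 16 directions
    a=np.arange(16)*np.pi/8; return (p@np.array([np.cos(a),np.sin(a)])).max(0)
E
python3 - <<'E'
from h import *
C={n:calibration(n) for n in ("scene","side")}
obs={}
for n,(u0,v0,u1,v1) in dict(scene=(378,183,424,222),side=(358,170,392,203)).items():
    im=cv2.imread(f"pics/{n}0.png").astype(int)[v0:v1,u0:u1]
    m=((im[...,2]>80)&(im[...,2]>2*im[...,1])&(im[...,2]>1.8*im[...,0])).astype(np.uint8)
    k,l,s,_=cv2.connectedComponentsWithStats(m); i=1+s[1:,4].argmax()
    v,u=np.where(l==i); obs[n]=ext(np.c_[u+u0,v+v0])+.4; print(n,s[i])
for use in (["scene","side"],["scene"],["side"]):
    f=lambda p:np.concatenate([ext(proj(n,cyl(p[0],p[1],17,p[2]),C[n]))-obs[n] for n in use])
    best=min((least_squares(f,[500,-200,y],x_scale=[10,10,.1]) for y in (-1.2,-.4,.4,1.2)),key=lambda r:r.cost)
    print("pipe",use,best.x,np.degrees(best.x[2]),np.sqrt(np.mean(best.fun**2)))
# batten corners: left, near, right (top), left/near bottom
K={"scene":(np.array([[30,513],[138,553],[328,360],[138,566]]),230,165),"side":(np.array([[36,482],[165,510],[299,308],[165,524]]),235,160)}
O={n:(k+.5)/4-.5+[a,b] for n,(k,a,b) in K.items()}
# local corners (x,y,z): left, near, right unknown assignment -> try yaws
loc=np.array([[35,95,15],[-35,95,15],[-35,-95,15],[-35,95,0]])
def wl(p): 
    return loc@R.from_euler("z",p[2]).as_matrix().T+[p[0],p[1],0]
for use in (["scene","side"],["scene"],["side"]):
    f=lambda p:np.concatenate([(proj(n,wl(p),C[n])-O[n]).ravel() for n in use])
    best=min((least_squares(f,[450,100,y],x_scale=[10,10,.1]) for y in (-1.5,-.7,0,.7,1.5,3)),key=lambda r:r.cost)
    print("seat",use,best.x,np.degrees(best.x[2]),np.round(best.fun,1))
E
```

```text
scene [  5   6  37  28 455]
side [  4   4  27  25 301]
pipe ['scene', 'side'] [ 5.31090054e+02 -3.21397849e+02  6.91827983e-02] 3.963882356203709 0.5131408164279313
pipe ['scene'] [ 5.30950443e+02 -3.21712430e+02  5.80246733e-02] 3.324568885031077 0.39993823883632623
pipe ['side'] [ 5.31131640e+02 -3.20617589e+02  8.09750101e-02] 4.639526322924702 0.5451590055674671
seat ['scene', 'side'] [5.33776539e+02 1.32192352e+02 2.84262112e-01] 16.28701930075355 [-1.4 -0.9  0.6 -0.6  0.1 -0.2  1.1  2.2 -1.4 -1.2  0.1 -1.1  0.2 -0.7
  0.6  1.8]
seat ['scene'] [5.34254419e+02 1.31780436e+02 2.80336214e-01] 16.06208189791558 [-1.5 -1.2  0.4 -0.8  0.2 -0.2  0.9  2. ]
seat ['side'] [5.33397173e+02 1.32600854e+02 2.87615927e-01] 16.47917873112136 [-1.2 -0.9  0.3 -1.   0.1 -0.6  0.8  2. ]
```

Scene: the red pipe lies at crop 1 (610–762, 95–210), with the grey nipple and the grey elbow beside it. The clips stand on the batten with corners (30,513), (138,553) and (328,360). The fits give the pipe at (531,-321), yaw 4°, and the seat at (534,132), yaw 16.3°. I'll move above the pipe.

apply_moves(
  increments=[
    {"tx":0.01,"ty":0.01,"tz":0,"rz":0.5},
    {"tx":0.035,"ty":0.035,"tz":0,"rz":1.8},
    {"tx":0.065,"ty":0.065,"tz":-0.01,"rz":3.3},
    {"tx":0.1,"ty":0.1,"tz":-0.01,"rz":5},
    {"tx":0.135,"ty":0.135,"tz":-0.02,"rz":6.7},
    {"tx":0.17,"ty":0.17,"tz":-0.02,"rz":8.4},
    {"tx":0.205,"ty":0.205,"tz":-0.03,"rz":10.1},
    {"tx":0.235,"ty":0.235,"tz":-0.04,"rz":11.7},
    {"tx":0.26,"ty":0.26,"tz":-0.045,"rz":13},
    {"tx":0.272,"ty":0.272,"tz":-0.05,"rz":13.9},
    {"tx":0.2765,"ty":0.2765,"tz":-0.05,"rz":14.2},
    {"tx":0.2765,"ty":0.2765,"tz":-0.05,"rz":14.2},
  ],
)

```text
$.increments[0]: bad value
```

```bash
python3 - <<'E'
from h import *
c=calibration("wrist");im=get_image("wrist");s=read_state()
print(s["clock"],s["eef_pos"],s["tool_rot"],s["qpos"].round(2),s["force"]);print(c)
cv2.imwrite("pics/w1.png",cv2.cvtColor(im,cv2.COLOR_RGB2BGR))
import pickle;pickle.dump(c,open("w1.pkl","wb"))
E
```

```text
0.15 [ 254.67795525 -597.53608505  230.62352027] [-3.14019315e+00 -3.74638415e-05  4.02794740e-01] [ 1.1   0.63  0.04  1.52 -0.03  1.   -0.02] [-0.94382684  0.24407433  0.60331205]
{'camera_matrix': array([[300.90925622,   0.        , 321.80123003],
       [  0.        , 300.90925622, 200.21904896],
       [  0.        ,   0.        ,   1.        ]]), 'origin': array([ 320.45236424, -567.69988374,  373.15655091]), 'attitude': array([-0.28596449,  0.00218354, -1.1686648 ])}
```

View pics/w1.png

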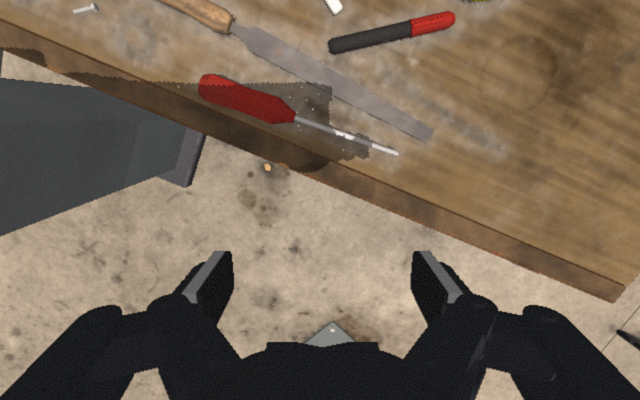

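The move was refused, so the wrist view shows only the start pose (tool over the bench edge). All keys are evidently needed in every row.

apply_moves(
  increments=[
    {"tx":0.01,"ty":0.01,"tz":0,"rx":0,"ry":0,"rz":0.5,"claw":0.085},
    {"tx":0.035,"ty":0.035,"tz":0,"rx":0,"ry":0,"rz":1.8,"claw":0.085},
    {"tx":0.065,"ty":0.065,"tz":-0.01,"rx":0,"ry":0,"rz":3.3,"claw":0.085},
    {"tx":0.1,"ty":0.1,"tz":-0.01,"rx":0,"ry":0,"rz":5,"claw":0.085},
    {"tx":0.135,"ty":0.135,"tz":-0.02,"rx":0,"ry":0,"rz":6.7,"claw":0.085},
    {"tx":0.17,"ty":0.17,"tz":-0.02,"rx":0,"ry":0,"rz":8.4,"claw":0.085},
    {"tx":0.205,"ty":0.205,"tz":-0.03,"rx":0,"ry":0,"rz":10.1,"claw":0.085},
    {"tx":0.235,"ty":0.235,"tz":-0.04,"rx":0,"ry":0,"rz":11.7,"claw":0.085},
    {"tx":0.26,"ty":0.26,"tz":-0.045,"rx":0,"ry":0,"rz":13,"claw":0.085},
    {"tx":0.272,"ty":0.272,"tz":-0.05,"rx":0,"ry":0,"rz":13.9,"claw":0.085},
    {"tx":0.2765,"ty":0.2765,"tz":-0.05,"rx":0,"ry":0,"rz":14.2,"claw":0.085},
    {"tx":0.2765,"ty":0.2765,"tz":-0.05,"rx":0,"ry":0,"rz":14.2,"claw":0.085},
  ],
)

```text
clock: 1.35
eef_pos: [531.8, -320.3, 181.3]
tool_rot: [-3.142, -0.001, 1.644]
force: [0.0, 0.3, 0.2]
width: 85.0
```

```bash
python3 - <<'E'
from h import *
c=calibration("wrist");im=get_image("wrist");s=read_state()
print(s["clock"],s["eef_pos"],s["tool_rot"],s["qpos"].round(2),s["force"]);print(c)
im=cv2.cvtColor(im,cv2.COLOR_RGB2BGR);cv2.imwrite("pics/w2.png",im)
im=im.astype(int)
m=((im[...,2]>70)&(im[...,2]>2*im[...,1])&(im[...,2]>1.8*im[...,0])).astype(np.uint8)
k,l,st,_=cv2.connectedComponentsWithStats(m); print(st[1:][st[1:,4]>100]); i=1+st[1:,4].argmax()
v,u=np.where(l==i);o=ext(np.c_[u,v])+.4
f=lambda p:ext(proj("wrist",cyl(p[0],p[1],17,p[2]),c))-o
b=least_squares(f,[531,-321,.07],x_scale=[10,10,.1]);print(b.x,np.degrees(b.x[2]),b.fun.round(1))
E
```

```text
1.4 [ 530.85575824 -321.84537838  181.46855195] [-3.14105679e+00  4.90996614e-04  1.64104755e+00] [ 0.68  0.65 -0.29  1.65  0.23  0.87  0.37] [-0.03899948  0.44994739 -0.22160223]
{'camera_matrix': array([[300.90925622,   0.        , 321.80123003],
       [  0.        , 300.90925622, 200.21904896],
       [  0.        ,   0.        ,   1.        ]]), 'origin': array([ 526.15588653, -246.84995197,  324.01617124]), 'attitude': array([-0.28537345, -0.00045774,  0.07241601])}
[[ 589    0   42   39  448]
 [ 305  116   36  137 4183]
 [  91  263   42   51 1391]]
[ 5.30865201e+02 -3.20524631e+02  3.75816725e-02] 2.1532712219777537 [0.4 1.4 1.5 1.  1.  0.5 1.1 0.9 1.  1.  1.3 0.8 0.2 0.6 1.1 0.8]
```

View pics/w2.png

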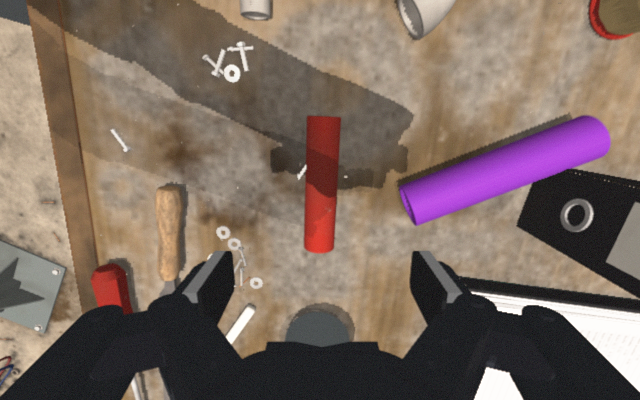

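The wrist view shows the red pipe at pixels (305–340, 116–252) between the jaws; purple is well clear to the right, and a small bolt lies at (302,170). The wrist fit is (530.9,-320.5), yaw 2.2°. I'll descend, gripping 5 mm towards -y to clear the bolt.

apply_moves(
  increments=[
    {"tx":0,"ty":-0.001,"tz":-0.01,"rx":0,"ry":0,"rz":-0.1,"claw":0.085},
    {"tx":-0.0005,"ty":-0.002,"tz":-0.03,"rx":0,"ry":0,"rz":-0.2,"claw":0.085},
    {"tx":-0.0005,"ty":-0.004,"tz":-0.055,"rx":0,"ry":0,"rz":-0.3,"claw":0.085},
    {"tx":-0.0005,"ty":-0.004,"tz":-0.08,"rx":0,"ry":0,"rz":-0.3,"claw":0.085},
    {"tx":-0.0005,"ty":-0.004,"tz":-0.105,"rx":0,"ry":0,"rz":-0.3,"claw":0.085},
    {"tx":-0.0005,"ty":-0.004,"tz":-0.13,"rx":0,"ry":0,"rz":-0.3,"claw":0.085},
    {"tx":-0.0005,"ty":-0.004,"tz":-0.15,"rx":0,"ry":0,"rz":-0.3,"claw":0.085},
    {"tx":-0.0005,"ty":-0.004,"tz":-0.165,"rx":0,"ry":0,"rz":-0.3,"claw":0.085},
    {"tx":-0.0005,"ty":-0.004,"tz":-0.173,"rx":0,"ry":0,"rz":-0.3,"claw":0.085},
    {"tx":-0.0005,"ty":-0.004,"tz":-0.177,"rx":0,"ry":0,"rz":-0.3,"claw":0.085},
    {"tx":-0.0005,"ty":-0.004,"tz":-0.178,"rx":0,"ry":0,"rz":-0.3,"claw":0.085},
    {"tx":-0.0005,"ty":-0.004,"tz":-0.178,"rx":0,"ry":0,"rz":-0.3,"claw":0.085},
  ],
)

```text
clock: 2.6
eef_pos: [531.3, -325.8, 3.9]
tool_rot: [3.141, 0.001, 1.616]
force: [-0.3, 0.9, -0.5]
width: 85.0
```

apply_moves(
  increments=[
    {"tx":0,"ty":0,"tz":0,"rx":0,"ry":0,"rz":0,"claw":0.06},
    {"tx":0,"ty":0,"tz":0,"rx":0,"ry":0,"rz":0,"claw":0.045},
    {"tx":0,"ty":0,"tz":0,"rx":0,"ry":0,"rz":0,"claw":0.035},
    {"tx":0,"ty":0,"tz":0,"rx":0,"ry":0,"rz":0,"claw":0.015},
    {"tx":0,"ty":0,"tz":0,"rx":0,"ry":0,"rz":0,"claw":0.015},
    {"tx":0,"ty":0,"tz":0,"rx":0,"ry":0,"rz":0,"claw":0.015},
    {"tx":0,"ty":0,"tz":0,"rx":0,"ry":0,"rz":0,"claw":0.015},
    {"tx":0,"ty":0,"tz":0,"rx":0,"ry":0,"rz":0,"claw":0.015},
  ],
)

```text
clock: 3.4
eef_pos: [531.1, -325.6, 4.0]
tool_rot: [3.141, 0.0, 1.616]
force: [-0.7, 0.6, 5.9]
width: 32.2
```

apply_moves(
  increments=[
    {"tx":0,"ty":0,"tz":0.003,"rx":0,"ry":0,"rz":0,"claw":0.015},
    {"tx":0,"ty":0,"tz":0.008,"rx":0,"ry":0,"rz":0,"claw":0.015},
    {"tx":0,"ty":0,"tz":0.014,"rx":0,"ry":0,"rz":0,"claw":0.015},
    {"tx":0,"ty":0,"tz":0.02,"rx":0,"ry":0,"rz":0,"claw":0.015},
    {"tx":0,"ty":0,"tz":0.02,"rx":0,"ry":0,"rz":0,"claw":0.015},
    {"tx":0,"ty":0,"tz":0.02,"rx":0,"ry":0,"rz":0,"claw":0.015},
  ],
)

```text
clock: 4.0
eef_pos: [530.9, -325.6, 23.6]
tool_rot: [3.141, 0.0, 1.616]
force: [0.0, -0.6, -1.6]
width: 32.1
```

```bash
python3 - <<'E'
from h import *
c=calibration("wrist");w=get_image("wrist");s=read_state()
print(s["clock"],s["eef_pos"],s["tool_rot"],s["force"],s["torque"],s["width"]);print(c)
a=get_image("scene")[145:225,350:470];a=cv2.resize(a,(600,400),interpolation=cv2.INTER_CUBIC)
cv2.imwrite("pics/l1w.png",w[...,::-1]);cv2.imwrite("pics/l1.png",np.vstack([cv2.resize(w[90:400,170:470],(310,300)),])[...,::-1])
w=cv2.resize(w[100:360,170:470],(461,400))
cv2.imwrite("pics/l1.png",cv2.resize(np.hstack([a,w])[...,::-1],None,fx=.75,fy=.75,interpolation=cv2.INTER_AREA))
E
```

```text
4.05 [ 530.71605775 -325.47338765   23.30845726] [-3.14150946e+00 -6.64050165e-05  1.61574716e+00] [-1.19017554 -0.23058268 -2.44309024] [-0.01771269 -0.01035606 -0.03180173] 32.26269540290236
{'camera_matrix': array([[300.90925622,   0.        , 321.80123003],
       [  0.        , 300.90925622, 200.21904896],
       [  0.        ,   0.        ,   1.        ]]), 'origin': array([ 527.25097416, -251.93951014,  166.22916158]), 'attitude': array([-0.28616734, -0.00087043,  0.04426549])}
```

View pics/l1.png

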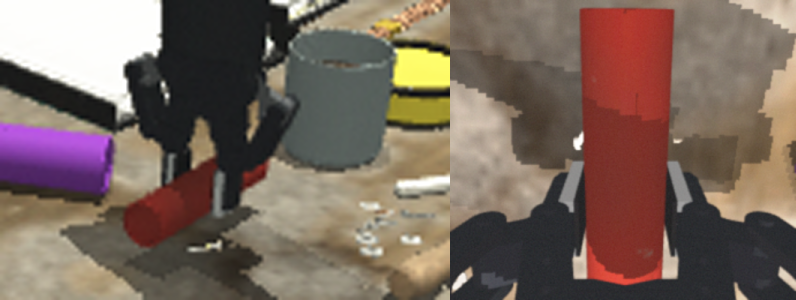

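The pipe is lifted and held level between the pads (left crop 130–265, 160–245; right crop 580–675, 8–280). Next I'll fit its pose in the hand.

```bash
python3 - <<'E'
from h import *
c=dict(camera_matrix=np.array([[300.909,0,321.801],[0,300.909,200.219],[0,0,1]]),origin=np.array([527.25,-251.94,166.23]),attitude=np.array([-.28617,-.00087,.04427]))
im=cv2.imread("pics/l1w.png").astype(int)
m=((im[...,2]>60)&(im[...,2]>2*im[...,1])&(im[...,2]>1.8*im[...,0])).astype(np.uint8)
k,l,st,_=cv2.connectedComponentsWithStats(m); i=1+st[1:,4].argmax();print(st[i])
v,u=np.where(l==i);o=ext(np.c_[u,v]+.0)
def cy(p):
    P=cyl(0,0,0,0)@R.from_euler("xz",[p[4],p[3]]).as_matrix().T; return P+p[:3]
def f(p): 
    r=ext(proj("w",cy(p),c))-o; return r
b=least_squares(f,[531,-320,37,.04,0],x_scale=[10,10,10,.1,.1]);print(b.x.round(3),b.fun.round(1))
b=least_squares(lambda q:f([q[0],q[1],37,q[2],0]),[531,-320,.04],x_scale=[10,10,.1]);print(b.x.round(3),b.fun.round(1))
E
```

```text
[  283   107    81   240 17148]
[ 5.30370e+02 -3.19386e+02  1.52140e+01  3.70000e-02  1.84000e-01] [-1.2 -6.5 -4.   2.6  8.   2.4 -4.1 -6.5 -1.  -1.3 -1.  -0.1  4.7 -0.2
 -0.9 -1.2]
[ 5.29982e+02 -3.12448e+02  3.50000e-02] [ 2.7 12.8 26.7 40.9 49.  41.1 27.3 13.6  2.3 10.3 17.  21.  23.5 20.9
 17.4 10.9]
```

```bash
python3 - <<'E'
from h import *
c=dict(camera_matrix=np.array([[300.909,0,321.801],[0,300.909,200.219],[0,0,1]]),origin=np.array([527.25,-251.94,166.23]),attitude=np.array([-.28617,-.00087,.04427]))
im=cv2.imread("pics/l1w.png").astype(int)
m=((im[...,2]>60)&(im[...,2]>2*im[...,1])&(im[...,2]>1.8*im[...,0])).astype(np.uint8)
k,l,st,_=cv2.connectedComponentsWithStats(m); i=1+st[1:,4].argmax()
L=(l==i)
for r in (105,108,112,130,160,200,215):
    u=np.where(L[r])[0];print(r,(u.min(),u.max()) if len(u) else None)
for z in (34,37,40):
  P=cyl(530.7,-320.5,z,.04);t=P[np.argsort(P[:,1])]
  far=proj("w",P[:40],c);print(z,"far-end ring: u",far[:,0].min(),far[:,0].max(),"vmin",far[:,1].min())
E
```

```text
105 None
108 (np.int64(283), np.int64(362))
112 (np.int64(283), np.int64(363))
130 (np.int64(284), np.int64(362))
160 (np.int64(284), np.int64(361))
200 (np.int64(286), np.int64(359))
215 (np.int64(287), np.int64(358))
34 far-end ring: u 282.48782745884597 364.01066345299336 vmin 107.78647151595648
37 far-end ring: u 281.56871559990066 365.02102261772524 vmin 107.6830980977797
40 far-end ring: u 280.60528366547794 366.08061118498586 vmin 107.57408223919495
```

apply_moves(
  increments=[
    {"tx":0,"ty":0,"tz":0.015,"rx":0,"ry":0,"rz":0,"claw":0.015},
    {"tx":0,"ty":0,"tz":0.04,"rx":0,"ry":0,"rz":0,"claw":0.015},
    {"tx":0,"ty":0,"tz":0.07,"rx":0,"ry":0,"rz":0,"claw":0.015},
    {"tx":0,"ty":0.01,"tz":0.1,"rx":0,"ry":0,"rz":0,"claw":0.015},
    {"tx":0,"ty":0.03,"tz":0.115,"rx":0,"ry":0,"rz":0.1,"claw":0.015},
    {"tx":0,"ty":0.06,"tz":0.12,"rx":0,"ry":0,"rz":0.3,"claw":0.015},
    {"tx":0,"ty":0.095,"tz":0.12,"rx":0,"ry":0,"rz":0.5,"claw":0.015},
    {"tx":0,"ty":0.13,"tz":0.12,"rx":0,"ry":0,"rz":0.8,"claw":0.015},
    {"tx":0,"ty":0.165,"tz":0.12,"rx":0,"ry":0,"rz":1.0,"claw":0.015},
    {"tx":0,"ty":0.2,"tz":0.12,"rx":0,"ry":0,"rz":1.2,"claw":0.015},
    {"tx":0,"ty":0.235,"tz":0.12,"rx":0,"ry":0,"rz":1.4,"claw":0.015},
    {"tx":0,"ty":0.27,"tz":0.12,"rx":0,"ry":0,"rz":1.6,"claw":0.015},
  ],
)

```text
clock: 5.3
eef_pos: [530.8, -54.1, 144.3]
tool_rot: [3.141, 0.0, 1.756]
force: [1.2, 0.4, -2.8]
width: 32.6
```

apply_moves(
  increments=[
    {"tx":0.001,"ty":0.03,"tz":0,"rx":0,"ry":0,"rz":0.2,"claw":0.015},
    {"tx":0.002,"ty":0.06,"tz":0,"rx":0,"ry":0,"rz":0.4,"claw":0.015},
    {"tx":0.003,"ty":0.09,"tz":0,"rx":0,"ry":0,"rz":0.6,"claw":0.015},
    {"tx":0.004,"ty":0.12,"tz":0,"rx":0,"ry":0,"rz":0.8,"claw":0.015},
    {"tx":0.0044,"ty":0.145,"tz":0,"rx":0,"ry":0,"rz":0.95,"claw":0.015},
    {"tx":0.0044,"ty":0.165,"tz":0,"rx":0,"ry":0,"rz":1.05,"claw":0.015},
    {"tx":0.0044,"ty":0.177,"tz":0,"rx":0,"ry":0,"rz":1.12,"claw":0.015},
    {"tx":0.0044,"ty":0.182,"tz":0,"rx":0,"ry":0,"rz":1.14,"claw":0.015},
    {"tx":0.0044,"ty":0.183,"tz":0,"rx":0,"ry":0,"rz":1.14,"claw":0.015},
    {"tx":0.0044,"ty":0.183,"tz":0,"rx":0,"ry":0,"rz":1.14,"claw":0.015},
  ],
)

```text
clock: 6.3
eef_pos: [535.3, 126.2, 143.4]
tool_rot: [-3.141, 0.001, 1.853]
force: [-0.3, -0.1, -2.3]
width: 32.2
```

```bash
python3 - <<'E'
from h import *
import pickle
D={}
for n in ("wrist","scene","side"):
    D[n]=calibration(n);im=get_image(n);cv2.imwrite(f"pics/s_{n}.png",im[...,::-1])
s=read_state();pickle.dump((D,s),open("s.pkl","wb"))
print(s["clock"],s["eef_pos"],s["tool_rot"],s["force"],s["torque"],s["width"])
a=cv2.imread("pics/s_scene.png")[180:310,210:350];b=cv2.imread("pics/s_wrist.png")[0:400,120:520]
cv2.imwrite("pics/v1.png",np.hstack([cv2.resize(a,None,fx=3.08,fy=400/130,interpolation=cv2.INTER_CUBIC)[:400,:398],b]))
E
```

```text
6.45 [535.29835012 126.18691405 143.25473513] [-3.14115945e+00  6.20744798e-04  1.85306522e+00] [ 0.94667184  0.60733263 -2.16416774] [-0.04525622 -0.05245634 -0.00933816] 32.32142219506956
```

View pics/v1.png

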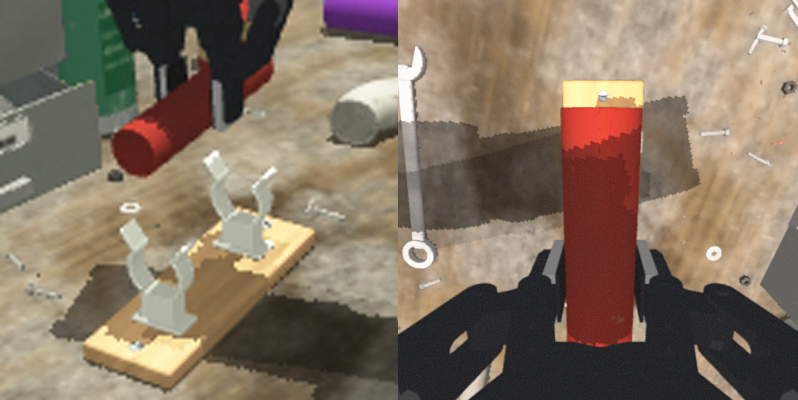

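Clips stand under the pipe, which looks aligned (scene crop: clips at 165,290 and 240,220). In the wrist view the batten end's corners are at (286,81) and (364,82) in full-image pixels, and its screw is at (324,95). I'll use this to refine.

```bash
python3 - <<'E'
from h import *
import pickle
D,s=pickle.load(open("s.pkl","rb"));c=D["wrist"]
im=cv2.imread("pics/s_wrist.png").astype(int)
m=((im[...,2]>60)&(im[...,2]>2*im[...,1])&(im[...,2]>1.8*im[...,0]))
for r in (104,106,108,110,130,150,200,225):
    u=np.where(m[r,250:400])[0]+250;print("pipe",r,(u.min(),u.max()) if len(u) else None)
y=(im[...,2]>180)&(im[...,2]-im[...,0]>50)&(im[...,1]>140)
for r in (78,80,81,82,84,90,95,100,104):
    u=np.where(y[r,250:400])[0]+250;print("bat",r,(u.min(),u.max()) if len(u) else None)
seat=np.array([533.8,132.2]);M=R.from_euler("z",.284).as_matrix()
B=np.array([[-35,95,15],[35,95,15],[-35,80,15],[35,80,15]])@M.T+[*seat,0]
print("pred batten",proj("w",B,c).round(1).tolist())
for z in (154,157):
    yw=s["tool_rot"][2]-np.pi/2; ctr=s["eef_pos"][:2]+5*np.array([-np.sin(yw),np.cos(yw)])
    f=proj("w",cyl(*ctr,z,yw-.005)[:40],c);print(z,ctr,yw,"pred pipe",f[:,0].min(),f[:,0].max(),f[:,1].min())
E
```

```text
pipe 104 None
pipe 106 None
pipe 108 (np.int64(283), np.int64(362))
pipe 110 (np.int64(283), np.int64(363))
pipe 130 (np.int64(283), np.int64(362))
pipe 150 (np.int64(284), np.int64(361))
pipe 200 (np.int64(286), np.int64(359))
pipe 225 (np.int64(287), np.int64(358))
bat 78 (np.int64(392), np.int64(399))
bat 80 (np.int64(285), np.int64(399))
bat 81 (np.int64(284), np.int64(399))
bat 82 (np.int64(284), np.int64(399))
bat 84 (np.int64(277), np.int64(366))
bat 90 (np.int64(272), np.int64(365))
bat 95 (np.int64(267), np.int64(365))
bat 100 (np.int64(267), np.int64(365))
bat 104 (np.int64(279), np.int64(365))
pred batten [[279.9, 77.5], [363.4, 77.4], [280.6, 96.4], [362.7, 96.3]]
154 [533.9056728  130.98904378] 0.28226888841607733 pred pipe 281.40600144119827 363.04821988835835 108.18952422017941
157 [533.9056728  130.98904378] 0.28226888841607733 pred pipe 280.45540802900814 364.03235866151783 108.10407537669789
```

Wrist and scene fits disagree by about 2.5 mm at the batten end. I'll back off along the pipe so the wrist camera sees the clips directly.

apply_moves(
  increments=[
    {"tx":0.003,"ty":-0.01,"tz":0.01,"rx":0,"ry":0,"rz":0,"claw":0.015},
    {"tx":0.009,"ty":-0.03,"tz":0.025,"rx":0,"ry":0,"rz":0,"claw":0.015},
    {"tx":0.016,"ty":-0.055,"tz":0.045,"rx":0,"ry":0,"rz":0,"claw":0.015},
    {"tx":0.022,"ty":-0.075,"tz":0.055,"rx":0,"ry":0,"rz":0,"claw":0.015},
    {"tx":0.025,"ty":-0.086,"tz":0.06,"rx":0,"ry":0,"rz":0,"claw":0.015},
    {"tx":0.025,"ty":-0.086,"tz":0.06,"rx":0,"ry":0,"rz":0,"claw":0.015},
    {"tx":0.025,"ty":-0.086,"tz":0.06,"rx":0,"ry":0,"rz":0,"claw":0.015},
  ],
)

```text
clock: 7.15
eef_pos: [559.6, 42.0, 203.0]
tool_rot: [-3.141, -0.001, 1.855]
force: [-0.3, 0.0, -2.3]
width: 32.1
```

```bash
cat > snap.py <<'E'
from h import *
import pickle,sys
n=sys.argv[1];c=calibration("wrist");s=read_state();im=get_image("wrist");cv2.imwrite(f"pics/{n}.png",im[...,::-1]);pickle.dump((c,s),open(n+".pkl","wb"))
print(s["clock"],s["eef_pos"],s["tool_rot"],s["width"])
E
python3 snap.py k1
```

```text
7.15 [559.64648506  42.04588577 203.04254789] [-3.14095581e+00 -1.06991933e-03  1.85487900e+00] 32.05969496441503
```

apply_moves(
  increments=[
    {"tx":0.003,"ty":-0.01,"tz":0,"rx":0,"ry":0,"rz":0,"claw":0.015},
    {"tx":0.009,"ty":-0.03,"tz":0,"rx":0,"ry":0,"rz":0,"claw":0.015},
    {"tx":0.016,"ty":-0.055,"tz":0,"rx":0,"ry":0,"rz":0,"claw":0.015},
    {"tx":0.022,"ty":-0.075,"tz":0,"rx":0,"ry":0,"rz":0,"claw":0.015},
    {"tx":0.025,"ty":-0.086,"tz":0,"rx":0,"ry":0,"rz":0,"claw":0.015},
    {"tx":0.025,"ty":-0.086,"tz":0,"rx":0,"ry":0,"rz":0,"claw":0.015},
    {"tx":0.025,"ty":-0.086,"tz":0,"rx":0,"ry":0,"rz":0,"claw":0.015},
  ],
)

```text
clock: 7.9
eef_pos: [584.8, -43.1, 203.0]
tool_rot: [-3.141, -0.001, 1.856]
force: [0.8, -0.6, -2.3]
width: 32.2
```

```bash
python3 snap.py k2; python3 - <<'E'
import cv2,numpy as np
a=[cv2.resize(cv2.imread(f"pics/{k}.png")[0:200,225:425],(400,400),interpolation=cv2.INTER_CUBIC) for k in("k1","k2")]
cv2.imwrite("pics/v2.png",np.hstack(a))
E
```

```text
7.9 [584.83958167 -43.14952284 203.02272987] [-3.14114827e+00 -1.43773086e-03  1.85593452e+00] 32.23812381220096
```

View pics/v2.png

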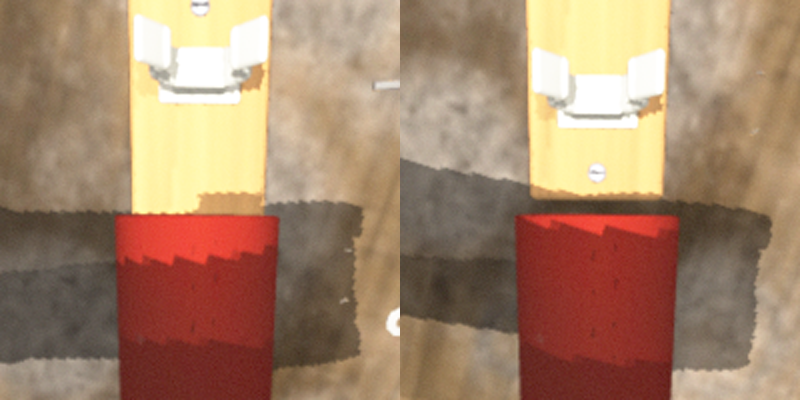

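v2 shows both clips: the +y clip's flares at 134–270 and its base at 159–241, the -y clip's flares at 532–666 and its base at 557–638. The pipe end is at 115–279 (left) and 516–679 (right). Next I'll fit the seat from these.

```bash
python3 - <<'E'
from h import *
import pickle
(c1,s1),(c2,s2)=[pickle.load(open(k+".pkl","rb")) for k in("k1","k2")]
A=lambda u,v:((u+.5)/2-.5+225,(v+.5)/2-.5)
B=lambda u,v:A(u-400,v)
def wp(p,l): return np.array(l)@R.from_euler("z",p[2]).as_matrix().T+[p[0],p[1],0]
def res(p,full=False):
    x,y,w,X,s,b,W=p; r=[]
    def pt(c,l,o,wu=1,wv=1): q=proj("w",wp(p,l),c)[0]-o; r.extend([q[0]*wu,q[1]*wv])
    pt(c1,[-X,50,84],A(134,40));pt(c1,[X,50,84],A(270,39));pt(c2,[-X,-50,84],B(532,70));pt(c2,[X,-50,84],B(666,71.5))
    pt(c1,[0,s,15],A(200,6));pt(c2,[0,-s,15],B(597,173));pt(c2,[0,-95,15],B(597,199),0,1)
    pt(c1,[-b,48,17],A(159,98),1,0);pt(c1,[b,48,17],A(241,98),1,0);pt(c2,[-b,-52,17],B(557,122),1,0);pt(c2,[b,-52,17],B(638,122),1,0)
    pt(c1,[-W,50,15],A(130,85),1,0);pt(c1,[W,50,15],A(267.5,85),1,0);pt(c2,[-W,-50,15],B(527,120),1,0);pt(c2,[W,-50,15],B(666,120),1,0)
    return np.array(r)
b=least_squares(res,[534,132,.284,25,75,20,35],x_scale=[10,10,.1,10,10,10,10],loss="soft_l1");print(b.x.round(3));print(res(b.x).round(1).reshape(-1,2).tolist())
# pipe in hand
for c,s,o in((c1,s1,(A(115,214),A(279,214))),(c2,s2,(B(516,214),B(679,214)))):
    yw=s["tool_rot"][2]-np.pi/2
    for dx in (0,):
        ctr=s["eef_pos"][:2]+5*np.array([-np.sin(yw),np.cos(yw)])
        f=proj("w",cyl(*ctr,s["eef_pos"][2]+13,yw)[:40],c);print("pipe pred",f[:,0].min(),f[:,0].max(),f[:,1].min(),"obs",o,yw)
E
```

```text
[5.3628e+02 1.3139e+02 2.7600e-01 2.6187e+01 8.2010e+01 2.0202e+01
 3.4411e+01]
[[-0.3, -0.9], [-0.4, 0.1], [-0.2, 0.2], [-0.2, 0.1], [0.2, 0.0], [-0.0, 0.0], [-0.0, 0.3], [-0.1, -0.0], [-0.2, -0.0], [0.0, -0.0], [0.0, -0.0], [0.1, -0.0], [0.8, -0.0], [0.9, -0.0], [0.1, -0.0]]
pipe pred 279.7886206815367 362.8629766378092 107.88393774099546 obs ((282.25, 106.75), (364.25, 106.75)) 0.28408266848310015
pipe pred 279.7305148894772 362.7771239472407 107.86042009355994 obs ((282.75, 106.75), (364.25, 106.75)) 0.2851381943122582
```

apply_moves(
  increments=[
    {"tx":-0.003,"ty":0.01,"tz":0,"rx":0,"ry":0,"rz":0,"claw":0.015},
    {"tx":-0.009,"ty":0.032,"tz":0,"rx":0,"ry":0,"rz":0,"claw":0.015},
    {"tx":-0.018,"ty":0.062,"tz":-0.005,"rx":0,"ry":0,"rz":-0.1,"claw":0.015},
    {"tx":-0.027,"ty":0.095,"tz":-0.015,"rx":0,"ry":0,"rz":-0.1,"claw":0.015},
    {"tx":-0.036,"ty":0.127,"tz":-0.03,"rx":0,"ry":0,"rz":-0.1,"claw":0.015},
    {"tx":-0.043,"ty":0.152,"tz":-0.045,"rx":0,"ry":0,"rz":-0.1,"claw":0.015},
    {"tx":-0.047,"ty":0.165,"tz":-0.06,"rx":0,"ry":0,"rz":-0.1,"claw":0.015},
    {"tx":-0.048,"ty":0.1693,"tz":-0.075,"rx":0,"ry":0,"rz":-0.1,"claw":0.015},
    {"tx":-0.048,"ty":0.1693,"tz":-0.09,"rx":0,"ry":0,"rz":-0.1,"claw":0.015},
    {"tx":-0.048,"ty":0.1693,"tz":-0.105,"rx":0,"ry":0,"rz":-0.1,"claw":0.015},
    {"tx":-0.048,"ty":0.1693,"tz":-0.113,"rx":0,"ry":0,"rz":-0.1,"claw":0.015},
    {"tx":-0.048,"ty":0.1693,"tz":-0.113,"rx":0,"ry":0,"rz":-0.1,"claw":0.015},
  ],
)

```text
clock: 9.15
eef_pos: [536.0, 125.9, 89.6]
tool_rot: [-3.14, -0.001, 1.848]
force: [1.1, 0.5, -2.6]
width: 32.3
```

apply_moves(
  increments=[
    {"tx":0,"ty":0,"tz":-0.005,"rx":0,"ry":0,"rz":0,"claw":0.015},
    {"tx":0,"ty":0,"tz":-0.01,"rx":0,"ry":0,"rz":0,"claw":0.015},
    {"tx":0,"ty":0,"tz":-0.014,"rx":0,"ry":0,"rz":0,"claw":0.015},
    {"tx":0,"ty":0,"tz":-0.018,"rx":0,"ry":0,"rz":0,"claw":0.015},
    {"tx":0,"ty":0,"tz":-0.02,"rx":0,"ry":0,"rz":0,"claw":0.015},
    {"tx":0,"ty":0,"tz":-0.02,"rx":0,"ry":0,"rz":0,"claw":0.015},
  ],
)

```text
clock: 9.75
eef_pos: [537.6, 124.9, 70.4]
tool_rot: [3.141, 0.0, 1.847]
force: [0.6, -0.2, -0.6]
width: 32.3
```

apply_moves(
  increments=[
    {"tx":0,"ty":0,"tz":-0.001,"rx":0,"ry":0,"rz":0,"claw":0.015},
    {"tx":0,"ty":0,"tz":-0.003,"rx":0,"ry":0,"rz":0,"claw":0.015},
    {"tx":0,"ty":0,"tz":-0.005,"rx":0,"ry":0,"rz":0,"claw":0.015},
    {"tx":0,"ty":0,"tz":-0.007,"rx":0,"ry":0,"rz":0,"claw":0.015},
    {"tx":0,"ty":0,"tz":-0.008,"rx":0,"ry":0,"rz":0,"claw":0.015},
    {"tx":0,"ty":0,"tz":-0.008,"rx":0,"ry":0,"rz":0,"claw":0.015},
  ],
)

```text
clock: 10.35
eef_pos: [538.2, 125.2, 64.0]
tool_rot: [3.139, 0.0, 1.846]
force: [-1.1, -0.0, 10.5]
width: 32.3
```

apply_moves(
  increments=[
    {"tx":0,"ty":0,"tz":-0.001,"rx":0,"ry":0,"rz":0,"claw":0.015},
    {"tx":0,"ty":0,"tz":-0.002,"rx":0,"ry":0,"rz":0,"claw":0.015},
    {"tx":0,"ty":0,"tz":-0.004,"rx":0,"ry":0,"rz":0,"claw":0.015},
    {"tx":0,"ty":0,"tz":-0.005,"rx":0,"ry":0,"rz":0,"claw":0.015},
    {"tx":0,"ty":0,"tz":-0.006,"rx":0,"ry":0,"rz":0,"claw":0.015},
    {"tx":0,"ty":0,"tz":-0.006,"rx":0,"ry":0,"rz":0,"claw":0.015},
  ],
)

```text
clock: 10.95
eef_pos: [537.9, 125.2, 57.4]
tool_rot: [3.14, -0.0, 1.846]
force: [-0.6, 0.1, 6.7]
width: 31.9
```

apply_moves(
  increments=[
    {"tx":0,"ty":0,"tz":-0.001,"rx":0,"ry":0,"rz":0,"claw":0.015},
    {"tx":0,"ty":0,"tz":-0.003,"rx":0,"ry":0,"rz":0,"claw":0.015},
    {"tx":0,"ty":0,"tz":-0.005,"rx":0,"ry":0,"rz":0,"claw":0.015},
    {"tx":0,"ty":0,"tz":-0.007,"rx":0,"ry":0,"rz":0,"claw":0.015},
    {"tx":0,"ty":0,"tz":-0.009,"rx":0,"ry":0,"rz":0,"claw":0.015},
    {"tx":0,"ty":0,"tz":-0.009,"rx":0,"ry":0,"rz":0,"claw":0.015},
  ],
)

```text
clock: 11.55
eef_pos: [537.1, 124.8, 46.3]
tool_rot: [-3.141, -0.0, 1.846]
force: [1.9, 0.3, -10.3]
width: 32.2
```

apply_moves(
  increments=[
    {"tx":0,"ty":0,"tz":-0.001,"rx":0,"ry":0,"rz":0,"claw":0.015},
    {"tx":0,"ty":0,"tz":-0.002,"rx":0,"ry":0,"rz":0,"claw":0.015},
    {"tx":0,"ty":0,"tz":-0.003,"rx":0,"ry":0,"rz":0,"claw":0.015},
    {"tx":0,"ty":0,"tz":-0.003,"rx":0,"ry":0,"rz":0,"claw":0.015},
  ],
)

```text
clock: 11.95
eef_pos: [537.3, 124.9, 44.3]
tool_rot: [3.141, -0.0, 1.846]
force: [0.9, -0.0, -6.5]
width: 32.3
```

The force has turned negative, so the clips have snapped over and are pulling the pipe down. I'll press gently on to the seat.

apply_moves(
  increments=[
    {"tx":0,"ty":0,"tz":-0.001,"rx":0,"ry":0,"rz":0,"claw":0.015},
    {"tx":0,"ty":0,"tz":-0.002,"rx":0,"ry":0,"rz":0,"claw":0.015},
    {"tx":0,"ty":0,"tz":-0.002,"rx":0,"ry":0,"rz":0,"claw":0.015},
    {"tx":0,"ty":0,"tz":-0.002,"rx":0,"ry":0,"rz":0,"claw":0.015},
  ],
)

```text
clock: 12.35
eef_pos: [537.4, 124.9, 43.8]
tool_rot: [3.141, 0.0, 1.846]
force: [-0.6, -1.1, 8.9]
width: 32.4
```

```bash
python3 snap.py k3; python3 - <<'E'
from h import *
import pickle
c,s=pickle.load(open("k3.pkl","rb"));print(s["force"],s["torque"])
im=get_image("scene");im2=get_image("side")
cv2.imwrite("pics/f_scene.png",im[...,::-1])
a=cv2.resize(im[190:310,225:345],(400,400),interpolation=cv2.INTER_CUBIC);b=cv2.resize(cv2.cvtColor(cv2.imread("pics/k3.png"),4)[0:240,205:445],(400,400),interpolation=cv2.INTER_CUBIC)
cv2.imwrite("pics/v3.png",np.hstack([a,b])[...,::-1])
E
```

```text
12.35 [537.40157344 124.93442784  43.83684596] [3.14069174e+00 3.99381235e-04 1.84606567e+00] 32.40332263841936
[-0.61289053 -1.14660164  8.85991118] [-0.08883628  0.35554097  0.0595854 ]
```

View pics/v3.png

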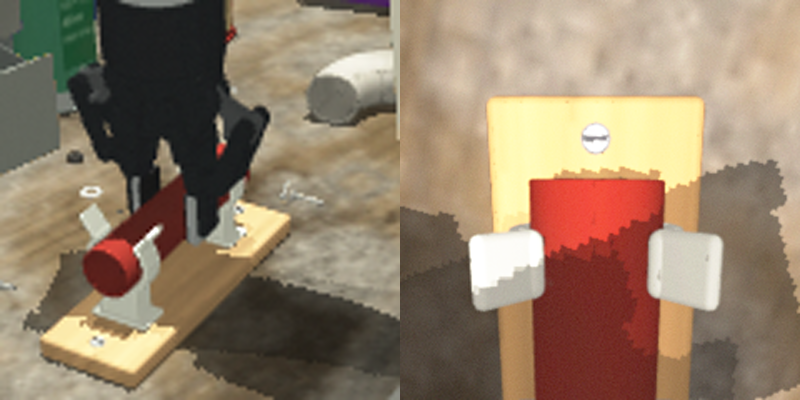

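Both clips hold the pipe: in the scene crop the front clip wraps it at (120,265), and in the wrist view the flares are either side at (505,270) and (685,270), with the pipe end at row 180. It rests on the seat with +9 N. I'll stop pushing, let go and go straight up.

apply_moves(
  increments=[
    {"tx":0,"ty":0,"tz":0.001,"rx":0,"ry":0,"rz":0,"claw":0.015},
    {"tx":0,"ty":0,"tz":0.001,"rx":0,"ry":0,"rz":0,"claw":0.015},
    {"tx":0,"ty":0,"tz":0.001,"rx":0,"ry":0,"rz":0,"claw":0.045},
    {"tx":0,"ty":0,"tz":0.001,"rx":0,"ry":0,"rz":0,"claw":0.065},
    {"tx":0,"ty":0,"tz":0.001,"rx":0,"ry":0,"rz":0,"claw":0.08},
    {"tx":0,"ty":0,"tz":0.001,"rx":0,"ry":0,"rz":0,"claw":0.08},
    {"tx":0,"ty":0,"tz":0.001,"rx":0,"ry":0,"rz":0,"claw":0.08},
    {"tx":0,"ty":0,"tz":0.001,"rx":0,"ry":0,"rz":0,"claw":0.08},
  ],
)

```text
clock: 13.3
eef_pos: [537.2, 124.8, 43.3]
tool_rot: [-3.141, -0.0, 1.846]
force: [-0.2, -0.3, 0.2]
width: 79.7
```

apply_moves(
  increments=[
    {"tx":0,"ty":0,"tz":0.005,"rx":0,"ry":0,"rz":0,"claw":0.08},
    {"tx":0,"ty":0,"tz":0.015,"rx":0,"ry":0,"rz":0,"claw":0.08},
    {"tx":0,"ty":0,"tz":0.03,"rx":0,"ry":0,"rz":0,"claw":0.08},
    {"tx":0,"ty":0,"tz":0.05,"rx":0,"ry":0,"rz":0,"claw":0.08},
    {"tx":0,"ty":0,"tz":0.075,"rx":0,"ry":0,"rz":0,"claw":0.08},
    {"tx":0.003,"ty":-0.01,"tz":0.105,"rx":0,"ry":0,"rz":0,"claw":0.08},
    {"tx":0.009,"ty":-0.03,"tz":0.135,"rx":0,"ry":0,"rz":0,"claw":0.08},
    {"tx":0.015,"ty":-0.05,"tz":0.16,"rx":0,"ry":0,"rz":0,"claw":0.08},
    {"tx":0.02,"ty":-0.07,"tz":0.175,"rx":0,"ry":0,"rz":0,"claw":0.08},
    {"tx":0.022,"ty":-0.075,"tz":0.18,"rx":0,"ry":0,"rz":0,"claw":0.08},
    {"tx":0.022,"ty":-0.075,"tz":0.18,"rx":0,"ry":0,"rz":0,"claw":0.08},
    {"tx":0.022,"ty":-0.075,"tz":0.18,"rx":0,"ry":0,"rz":0,"claw":0.08},
  ],
)

```text
clock: 14.5
eef_pos: [558.3, 51.1, 222.7]
tool_rot: [-3.14, -0.001, 1.847]
force: [-0.4, 0.4, -0.5]
width: 79.8
```

```bash
python3 snap.py k4; python3 - <<'E'
from h import *
import pickle
c,s=pickle.load(open("k4.pkl","rb"));print(s["force"])
C=calibration("scene");im=get_image("scene")
P=cyl(536,131.4,57,.276)
a=cv2.resize(im[190:310,225:345],(400,400),interpolation=cv2.INTER_CUBIC);b=cv2.resize(cv2.imread("pics/k4.png")[...,::-1][0:280,180:460],(400,400),interpolation=cv2.INTER_CUBIC)
cv2.imwrite("pics/v4.png",np.hstack([a,b])[...,::-1])
for n,cc,I in(("w",c,cv2.imread("pics/k4.png")),("s",C,im[...,::-1])):
    p=proj(n,P,cc);J=I.astype(int);m=((J[...,2]>60)&(J[...,2]>2*J[...,1])&(J[...,2]>1.8*J[...,0])).astype(np.uint8)
    x0,y0=np.maximum(p.min(0).astype(int)-8,0);x1,y1=p.max(0).astype(int)+8
    v,u=np.where(m[y0:y1,x0:x1]);print(n,"pred",p.min(0).round(1),p.max(0).round(1),"obs",u.min()+x0,v.min()+y0,u.max()+x0,v.max()+y0)
    o=ext(np.c_[u+x0,v+y0])
    f=lambda q:ext(proj(n,cyl(q[0],q[1],57,q[2]),cc))-o-.4
    r=least_squares(f,[536,131,.276],x_scale=[10,10,.1]);print(r.x.round(3),r.fun.round(1))
E
```

```text
14.5 [558.3478107   51.05569776 222.7378164 ] [-3.14043694e+00 -1.21290765e-03  1.84738426e+00] 79.83783139818482
[-0.40536744  0.38345549 -0.49719051]
w pred [303.4  14.8] [340.8 175.7] obs 305 17 340 175
[5.36282e+02 1.30275e+02 2.69000e-01] [0.9 1.2 1.  0.7 1.4 0.8 1.4 0.9 0.7 1.2 1.1 0.7 0.3 0.6 1.2 1. ]
s pred [248.2 232.8] [298.6 279.7] obs 250 234 299 278
[5.35915e+02 1.28686e+02 2.76000e-01] [ 0.1 -0.1  0.3  0.7  0.8  0.4  0.6  0.   0.3 -0.   0.3  0.7  1.2  0.4
  0.7  0.3]
```

View pics/v4.png

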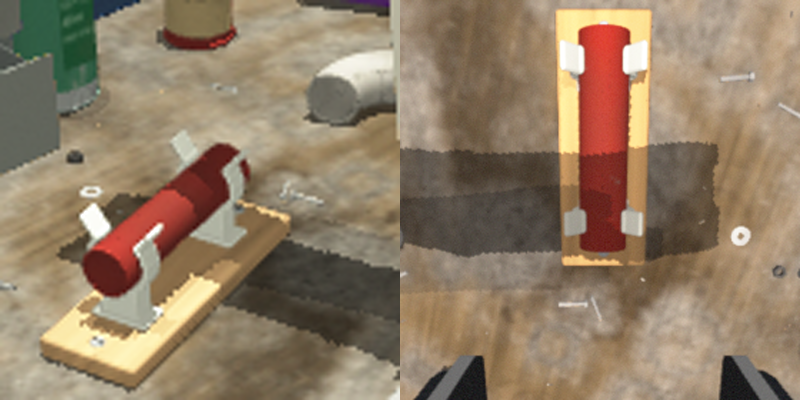

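v4 shows the pipe seated in both clips (wrist crop 580–630, 25–252), level, with its ends about equal. Gripper is clear and the elbow is in place. I'll hand it in.

```bash
python3 -c "
from cell import *
print(finish_job())"
```

```text
the job is handed in; nothing more can be done
None
```

The red pipe offcut is snapped into both spring clips and sits home. I handed the job in at about 14.5 s on the robot's clock, against the 38 s limit.

- **What I did:** I gripped the pipe near its middle, carried it over the holder and pressed it down slowly. The force readings at the end of each step rose to about 10 N. They then turned negative as the clips pulled it in, and read about 9 N on the seat. I stopped pushing, opened the gripper and went straight up.
- **Last checks:** The fits to the last pictures put the pipe's centre 1 mm (wrist camera) and 3 mm (scene camera) along its length from the estimated seat. The two cameras disagree by about 1.6 mm, which is within calibration error. At the last press the pipe's centre worked out at about 57 mm above the bench. The gripper is clear, and the force reads about zero.
- **Bystanders:** The elbow showed undisturbed in the last picture. The nipple and the purple look-alike were outside it, but the arm never went near them.
- **What disagreed or failed:** My first move call was refused because its rows were incomplete, so nothing moved. The scene and wrist views differed by about 2.5 mm on the holder's position, so I took a second, closer look before pressing.

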